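Fish the drain filter out of its housing with a hook

ROBOT

A 6-joint arm with a two-finger parallel gripper is mounted at the origin on a cart in front of the work surface, level with it; the furniture and walls round the work are solid. World frame = base frame: x ahead of the robot, y to its left, z up, the work surface at z = 0. Lengths are in m, angles in rad, forces in N, time in s.
With the tool pointing down it reaches from about 0.35 to 0.8 m from the base axis. Payload 7.3 kg.
Tool frame: the origin (TCP) lies midway between the tips of the shut fingers; the grasp point (between the pads) lies 19 mm behind it; z points along the fingers, y is the line along which they close (so a half turn about z gives the same grasp; the last joint's range is limited). The gripper opens to 85 mm and grips with 20 to 120 N. Pads are 22 mm wide; open, the fingers measure 114 mm over their backs; the gripper's body (76 mm by 85 mm) begins 54 mm behind the grasp point. The pads swing forward as they close: fully open they stand 13 mm farther back than shut.
Start: joints at [1.079, 0.342, 1.524, -0, 1.275, -0.146], TCP at [0.178, 0.494, 0.231] pointing down, gripper open.
Joint ranges: [-2.53, 2.53], [-0.77, 2.02], [0.04, 2.7], [-1, 4.14], [0.28, 2.66], [-3.11, 3.11]. Speed limits (rad/s): [2.57, 2.57, 3.14, 3.14, 3.14, 3.14].

INTERFACE

Orientations are given as a rotation vector (axis times angle).
In Python, from cell import arm gives the robot as it stands.
- The arm moves only by the tool carry_out, never from a script. Its argument "rows" is a list of rows, each an object with "grip": the closure in counts, from 0 (fully open) to 255 (shut); "dp": the shift along the tool's x, y, z in mm, a list of three; "yaw": the turn about the tool's z in degrees. A call has 1 to 12 rows; each row is the pose to reach, as a shift and turn from the pose commanded when the call began, along the tool's axes at that moment; what a row does not reach only later rows make up. A row lasts 1/10 s, in which the tool goes at most 50 mm and 8.59 degrees, less where a joint would pass 70% of its speed; a pose out of reach is approached as far as the arm can. A call with a gripper value outside its range is refused whole. The fingers move at their own pace and stop on an object; "grip_force" is the grip in N (left out, the last holds). Time passes only in rows, so rows that repeat a pose let the fingers close. It gives the time, the measured TCP pose, the force, the opening and the grip force at its end, in the units of the state.
- arm.get_obs(): the state, without advancing time (a new reading comes with each control period).
- arm.read_camera(name): name is "side" or "top" or "wrist"; returns a dict with "img" (480x640x3 uint8, red, green, blue), "fov_y" (degrees; the focal length in pixels is half the picture's height over the tangent of half this angle, whatever the lens; pixels are square), "cx", "cy" (the principal point, pixels), "dist" ([k1, k2, p1, p2, k3] as OpenCV has them; the pictures are not rectified), "eye" and "rotation" of the camera in the world. Camera axes: x right, y up, looking along -z (the intrinsics and any distortion apply to the point x, -y, -z); pixel columns grow to the right and rows downward; lengths in m; the calibration is good to about 2 mm. A picture is of the moment at which its call begins. There is no depth.
- arm.hand_in(): hands the job in; it is judged then, once.
The state is a dict: "t": time; "joints": joint angles; "joint_vel": joint speeds; "joint_efforts": joint torques, N m; "ee_pos": TCP position; "ee_rot": TCP orientation; "wrist_force": force on the tool from outside, world axes, zero at the start; "moment": the same for the moment, N m; "finger_gap": finger opening in m; "grasp_force": force on a finger pad.
Only numpy, scipy, OpenCV 4.12 (cv2) and the standard library are available. Lean on these libraries where they do the work, as an engineer would, in place of code of your own. Each camera call takes 0.05 s, during which the arm holds its last target. There are 200 camera calls.

TASK

Take the hook tool out of its stand, reach down into the grey pump housing with it, catch the wire loop of the blue filter and draw the filter out with the hook, never with the fingers. Feel for the loop and go gently: do not strain loop, filter or housing. Set the filter down softly, upright and free of the hook, in the purple bowl, hang the hook tool back in its stand as it was, and leave everything else where it stands.

Things in the scene. Friction and masses are not known exactly. Their poses are not given: they have to be found in the camera images.
- housing: Fixed grey plastic drain-pump housing on an 84 x 84 mm flange: an upright round tube, 77 mm outside (84 over its ribs), 125 mm tall, open at the top. Bore 64 mm wide, 115 mm deep, its floor 10 mm above the origin. A hose stub points along +x, end 64 mm from the axis, 18 to 42 mm up. Origin: centre of the underside; z up.
- clips (a point): Point on the bore's axis 40 mm above the housing's underside, level with three small sprung brass clips in the wall. They press on the filter's side: drawing it up takes about 3 to 9 N over the first 30 mm, then only its weight.
- filter: Blue and white filter cartridge, a cylinder 61 mm in diameter, 46 mm tall, 0.12 to 0.2 kg, standing on the floor of the bore with 1.5 mm clearance all round, free to turn. Origin: centre of its underside; z up. A steel wire loop stands on its top, see point loop_foot. Keep the hook's force on filter and loop below 15 N.
- loop_foot (a point): Centre of the filter's flat top, axes as the filter's. The loop: 4 mm wire, legs at y = -14 and +14 mm, cross bar along y, its centre line 22 mm from the top, 20 mm free below it. It is bent: leans stiffly about the y axis through this point, by up to 0.56 rad to +x or -x, so the bar is up to 12 mm off to a side. The lean is not measured: feel for the bar or look.
- hook: Hook tool, 0.09 kg, hanging upright in its stand. Origin: on the shank's axis, at the underside of the black collar (46 mm in diameter, 4 mm thick) it hangs by; z up. Orange flat handle above the collar, from 4 to 59 mm up, 14 mm thick along x, 26 mm wide along y: grip it across the 14 mm from above. Below is a straight steel shank, 4.4 mm thick.
- hook_low (a point): Lowest point of the hook, straight below its shank's axis, 100 mm below the tool's origin; axes as the tool's. The shank ends in a U bent towards +x: the upturned point's axis is 9.5 mm from the shank's, its end 12 mm above this level; gap between shank and point 5 mm wide, its bottom 4.4 mm above this level.
- stand: Fixed dark steel stand for the hook tool: an upright tube 108 mm tall, about 50 mm in diameter (84 mm at the foot), with a hole of 38 mm diameter all the way down to 4 mm above the table. The tool hangs in it by its collar, on the rim, its origin 108 mm above the stand's. Origin: centre of the underside; z up.
- bowl: Purple round bowl, loose, 196 mm in diameter, 51 mm tall; its flat inner floor is 8 mm above the origin and about 90 mm across, the wall sloping outwards from there. Origin: centre of the underside.
- tin: Red soup tin, 75 mm in diameter, 110 mm tall, a bystander. Origin: centre of the underside.
- bottle: Green washing-up liquid bottle, 44 x 71 x 225 mm, a bystander. Origin: centre of the underside.
- jam: Jam jar with a white lid, 65 mm in diameter, 94 mm tall, a bystander. Origin: centre of the underside.
- mug: Plain white mug, 79 x 112 x 88 mm, a bystander. Origin: centre of the underside.
- spice: Spice jar with a red cap, 41 mm in diameter, 105 mm tall, a bystander. Origin: centre of the underside.
- pegs: Small heap of clothes pegs, 95 x 102 x 12 mm, a bystander. Origin: centre of the underside.

How it is judged:
By the outcome, as a careful person would: the job done as asked, in the order asked, and still so for the second after the job is handed in, with the robot touching nothing.
It also fails if it takes over 72 s, if anything falls off the work surface, if the arm or the gripper's body presses on something with over 40 N, if the wrist force passes 120 N, or if a joint passes its speed limit or range.

## Working session

There is one attempt and no reset: what is moved stays moved. The work goes in short steps, Python scripts to look and compute and a tool call to move; the robot and the scene stay as the last step left them, time stands still between calls to the robot, and variables do not carry over. Pictures are saved under pics/ and viewed, at most 10 in all, crops included, and the job is handed in when it is done.

Besides the shell and the picture viewer there is one more tool, called by a JSON object that holds its "fn" and its "kwargs". carry_out: Moves the arm, as the interface text tells. Its arguments: {"type":"object","properties":{"rows":{"type":"array"},"grip_force":{"type":"number"}},"required":["rows"]}

```bash
ls; mkdir -p pics; cat > h.py <<'E'
import numpy as np, cv2
from cell import arm
from scipy.spatial.transform import Rotation as R
def snap(name,fn):
    c=arm.read_camera(name); cv2.imwrite(f'pics/{fn}.png',c['img'][:,:,::-1]); 
    import pickle; c2=dict(c); pickle.dump(c2,open(f'pics/{fn}.pkl','wb')); return c
def load(fn):
    import pickle; return pickle.load(open(f'pics/{fn}.pkl','rb'))
def K(c):
    f=240/np.tan(np.radians(c['fov_y'])/2); return np.array([[f,0,c['cx']],[0,f,c['cy']],[0,0,1.]])
def rot(c):
    r=np.array(c['rotation'],float); return r if r.shape==(3,3) else R.from_rotvec(r).as_matrix()
def ray(c,uv):
    p=cv2.undistortPoints(np.array([[uv]],float),K(c),np.array(c['dist'],float))[0,0]
    d=rot(c)@np.array([p[0],-p[1],-1.]); return np.array(c['eye'],float),d
def onz(c,uv,z):
    e,d=ray(c,uv); return e+d*(z-e[2])/d[2]
def proj(c,P):
    q=(np.atleast_2d(P)-np.array(c['eye']))@rot(c); q=q*[1,-1,-1]
    return cv2.projectPoints(q,np.zeros(3),np.zeros(3),K(c),np.array(c['dist'],float))[0][:,0]
E
python3 - <<'E'
from h import *
for n in('top','side','wrist'):
    c=snap(n,n+'0'); print(n,c['fov_y'],c['eye'],c['rotation'],c['cx'],c['cy'])
a=[load(n+'0')['img'] for n in('top','side','wrist')]
o=arm.get_obs(); print(o['ee_pos'],o['ee_rot'],o['finger_gap'],o['wrist_force'])
E
```

```text
pics
top 47.58324744377756 [0.34032098 0.0640862  1.10448112] [ 0.16781598 -0.19176393 -1.66376796] 319.22681732326004 242.83918742355908
side 55.06745026396625 [ 0.20494051 -0.62534903  0.76292503] [ 0.84424476 -0.21155711 -0.46437977] 318.73236666033074 234.13632803675696
wrist 62.69129129265852 [0.10365853 0.52015182 0.37331553] [-0.26878594 -0.18705822  1.21506092] 323.17225958561653 234.0908377957521
[0.17780511 0.49367441 0.230798  ] [-5.40430223e-01 -3.09441043e+00  1.70221916e-03] 0.08573471827238686 [-0.68490666  0.04505494 -0.28995395]
```

View pics/top0.png

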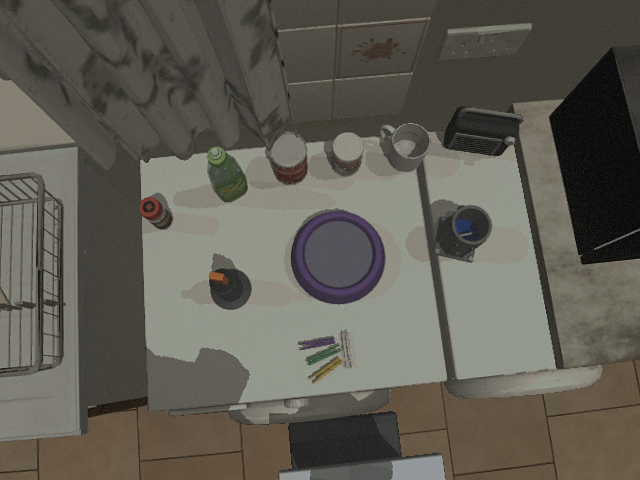

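View pics/side0.png

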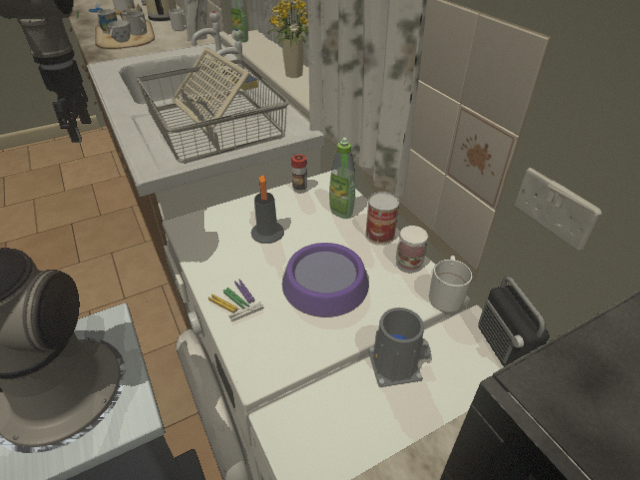

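The top view shows the stand near (230,288), the bowl near (338,256) and the housing rim near (470,224). In the side view the stand is near (266,220) and the housing near (398,345). Next, enlarged crops.

```bash
python3 - <<'E'
from h import *
def crop(n,x,y,w,h): return cv2.resize(load(n)['img'][y:y+h,x:x+w,::-1],(400,300),interpolation=cv2.INTER_CUBIC)
m=np.vstack([np.hstack([crop('top0',190,250,80,60),crop('top0',425,195,80,60)]),np.hstack([crop('side0',220,165,120,90),crop('side0',340,300,120,90)])])
m=np.clip(m.astype(float)*1.6,0,255).astype(np.uint8)
cv2.imwrite('pics/m1.png',m)
c=load('top0')
for n,uv,z in[('stand',(231,290),.05),('bowlrim',(338,256.5),.051),('housrim',(471,224),.125),('spice',(151,206),.105),('bottle',(217,155),.225),('tin',(290,150),.11),('jam',(348,147),.094),('mug',(408,147),.088)]: print(n,onz(c,uv,z).round(3))
E
```

```text
stand [0.505 0.217 0.05 ]
bowlrim [0.55  0.002 0.051]
housrim [ 0.572 -0.249  0.125]
spice [0.674 0.352 0.105]
bottle [0.714 0.2   0.225]
tin [0.759 0.075 0.11 ]
jam [ 0.76  -0.04   0.094]
mug [ 0.751 -0.16   0.088]
```

View pics/m1.png

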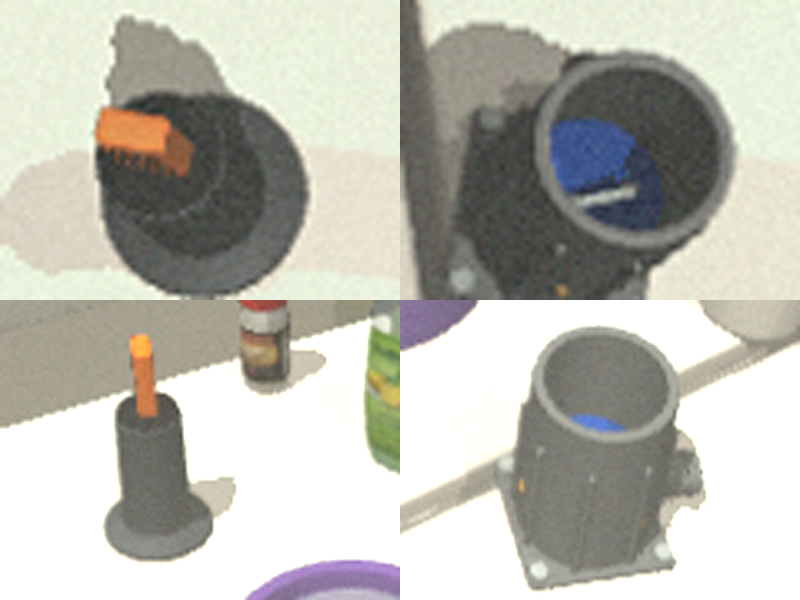

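Top crop: handle top centre is at about image (216.8,276.2) with its wide axis nearly along u. The stand foot is at (231,289) and the housing rim centre at (472.2,224.6). The loop bar runs roughly (455.5,237) to (472,233). In the side crop the foot is at (267.4,233.4), the handle top at (262.3,177.3) and the rim at (401.5,324.6).

```bash
python3 - <<'E'
from h import *
t=load('top0');s=load('side0')
for n,a,b,z in[('foot',(231,289),(267.4,233.4),.006),('htop',(216.8,276.2),(262.3,177.3),.167),('hous',(472.2,224.6),(401.5,324.6),.125)]:
    print(n,onz(t,a,z).round(4),onz(s,b,z).round(4))
p,q=onz(t,(209.4,275.4),.167),onz(t,(224.4,277),.167); print('handle dir',np.degrees(np.arctan2(*(q-p)[[1,0]])))
p,q=onz(t,(455.5,236.8),.076),onz(t,(472,233),.076); print('bar',p,q,np.degrees(np.arctan2(*(q-p)[[1,0]])))
o=arm.get_obs(); M=R.from_rotvec(o['ee_rot']).as_matrix(); print(M.round(4))
w=load('wrist0'); print('cam in tool',M.T@(np.array(w['eye'])-o['ee_pos']), (M.T@rot(w)).round(3))
for P in ([.5,.21,.2],[.572,-.249,.3]): print(M.T@(np.array(P)-o['ee_pos']))
E
```

```text
foot [0.5136 0.2229 0.006 ] [0.5101 0.2165 0.006 ]
htop [0.5131 0.2229 0.167 ] [0.5151 0.2278 0.167 ]
hous [ 0.5704 -0.2507  0.125 ] [ 0.5689 -0.2504  0.125 ]
handle dir -101.79762763600365
bar [ 0.56083387 -0.2296019   0.076     ] [ 0.56515154 -0.2632732   0.076     ] -82.6928276913655
[[-9.408e-01  3.390e-01 -5.000e-04]
 [ 3.390e-01  9.408e-01 -1.000e-03]
 [ 2.000e-04 -1.100e-03 -1.000e+00]]
cam in tool [ 0.07875365 -0.00038298 -0.1425052 ] [[ 0.     0.953  0.303]
 [ 1.    -0.     0.   ]
 [ 0.     0.303 -0.953]]
[-0.39927947 -0.15763696  0.03091482]
[-0.62258273 -0.56517285 -0.06866005]
```

The hook tool is at about (0.513,0.223), with its handle's thin axis at about -12° (mod 180). The loop's bar lies about 7 mm towards world -x. I'll move above the handle.

{"fn": "carry_out", "kwargs": {"rows": [{"grip": 0,"dp": [-30,-10,-10],"yaw": 6},{"grip": 0,"dp": [-65,-22,-20],"yaw": 13},{"grip": 0,"dp": [-105,-36,-22],"yaw": 20},{"grip": 0,"dp": [-145,-50,-22],"yaw": 28},{"grip": 0,"dp": [-185,-64,-22],"yaw": 36},{"grip": 0,"dp": [-225,-78,-22],"yaw": 44},{"grip": 0,"dp": [-265,-92,-22],"yaw": 52},{"grip": 0,"dp": [-305,-106,-22],"yaw": 60},{"grip": 0,"dp": [-345,-120,-22],"yaw": 68},{"grip": 0,"dp": [-380,-132,-22],"yaw": 76},{"grip": 0,"dp": [-400,-139,-22],"yaw": 82},{"grip": 0,"dp": [-407,-141,-22],"yaw": 82}]}}

```text
t: 1.35
ee_pos: [0.5143, 0.2216, 0.2526]
ee_rot: [-2.442, -1.977, 0.001]
wrist_force: [-0.6, 0.2, 0.0]
finger_gap: 0.0853
grasp_force: 0.0
```

{"fn": "carry_out", "kwargs": {"rows": [{"grip": 0,"dp": [0,0,0],"yaw": 0},{"grip": 0,"dp": [0,0,0],"yaw": 0}]}}

```text
t: 1.55
ee_pos: [0.5122, 0.2241, 0.2532]
ee_rot: [-2.435, -1.984, 0.001]
wrist_force: [-0.1, 0.4, -0.4]
finger_gap: 0.0853
grasp_force: 0.0
```

```bash
python3 - <<'E'
from h import *
c=snap('wrist','w1'); o=arm.get_obs(); print(o['t'],o['ee_pos'],R.from_rotvec(o['ee_rot']).as_matrix().round(3),o['joints'])
print(proj(c,[[.513,.223,.167],[.513,.223,.112]]))
E
```

```text
1.6 [0.51206524 0.22427483 0.25332971] [[ 0.202  0.979 -0.001]
 [ 0.979 -0.202  0.   ]
 [ 0.    -0.001 -1.   ]] [2.75446269e-01 3.89537154e-01 1.39053610e+00 4.91984159e-04
 1.36194034e+00 4.78670416e-01]
[[327.0207252  242.67153207]
 [326.39095778 218.84101973]]
```

View pics/w1.png

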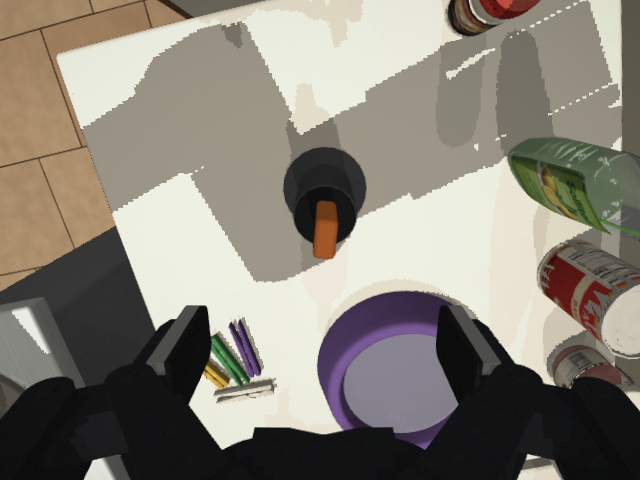

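The handle sits centred between the fingers, its top at about (325,246), upright and aligned with the pads. I'll go down and grip.

{"fn": "carry_out", "kwargs": {"rows": [{"grip": 0,"dp": [0,0,25],"yaw": 0},{"grip": 0,"dp": [0,0,55],"yaw": 0},{"grip": 0,"dp": [0,0,85],"yaw": 0},{"grip": 0,"dp": [0,0,110],"yaw": 0},{"grip": 0,"dp": [0,0,125],"yaw": 0},{"grip": 0,"dp": [0,0,131],"yaw": 0},{"grip": 0,"dp": [0,0,131],"yaw": 0}]}}

```text
t: 2.3
ee_pos: [0.5122, 0.224, 0.122]
ee_rot: [-2.436, -1.983, 0.001]
wrist_force: [-0.5, 0.7, 0.8]
finger_gap: 0.0856
grasp_force: 0.0
```

{"fn": "carry_out", "kwargs": {"rows": [{"grip": 120,"dp": [0,0,0],"yaw": 0},{"grip": 160,"dp": [0,0,0],"yaw": 0},{"grip": 190,"dp": [0,0,0],"yaw": 0},{"grip": 220,"dp": [0,0,0],"yaw": 0},{"grip": 235,"dp": [0,0,0],"yaw": 0},{"grip": 255,"dp": [0,0,0],"yaw": 0},{"grip": 255,"dp": [0,0,0],"yaw": 0},{"grip": 255,"dp": [0,0,0],"yaw": 0},{"grip": 255,"dp": [0,0,0],"yaw": 0}], "grip_force": 60}}

```text
t: 3.2
ee_pos: [0.5133, 0.2234, 0.1227]
ee_rot: [2.438, 1.981, 0.001]
wrist_force: [0.5, -0.8, 5.7]
finger_gap: 0.0132
grasp_force: 58.9
```

{"fn": "carry_out", "kwargs": {"rows": [{"grip": 255,"dp": [0,0,-5],"yaw": 0},{"grip": 255,"dp": [0,0,-20],"yaw": 0},{"grip": 255,"dp": [0,0,-45],"yaw": 0},{"grip": 255,"dp": [0,0,-75],"yaw": 0},{"grip": 255,"dp": [0,0,-105],"yaw": 0},{"grip": 255,"dp": [0,0,-135],"yaw": 0},{"grip": 255,"dp": [0,0,-155],"yaw": 0},{"grip": 255,"dp": [0,0,-160],"yaw": 0},{"grip": 255,"dp": [0,0,-160],"yaw": 0},{"grip": 255,"dp": [0,0,-160],"yaw": 0}]}}

```text
t: 4.2
ee_pos: [0.5124, 0.2232, 0.2807]
ee_rot: [-2.437, -1.98, 0.004]
wrist_force: [-0.2, -0.4, -1.2]
finger_gap: 0.0131
grasp_force: 58.4
```

```bash
python3 - <<'E'
from h import *
c=snap('side','s2'); o=arm.get_obs(); print(o['ee_pos'],o['wrist_force'],o['finger_gap'])
p=proj(c,[o['ee_pos']-np.array([0,0,.11])])[0]; print(p)
x,y=int(p[0])-30,int(p[1])-45
cv2.imwrite('pics/s2c.png',np.clip(cv2.resize(c['img'][y:y+60,x:x+60,::-1],(480,480),interpolation=cv2.INTER_CUBIC)*1.5,0,255))
print(x,y)
E
```

```text
[0.51241171 0.223169   0.28057866] [-0.31263741  0.10876608 -0.90517261] 0.01346204731458384
[261.88045567 177.29588312]
231 132[ WARN:0@0.845] global loadsave.cpp:1063 imwrite_ Unsupported depth image for selected encoder is fallbacked to CV_8U.
```

View pics/s2c.png

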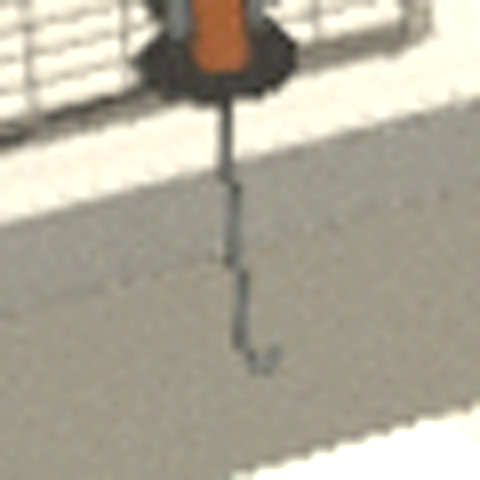

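The lifted hook hangs straight, with its U at crop (262,372) opening to the image right. So hook +x is gripper +y, about -12° in world. I'll carry it over to the housing's -x side and turn it to face the bar.

{"fn": "carry_out", "kwargs": {"rows": [{"grip": 255,"dp": [-10,3,0],"yaw": 0},{"grip": 255,"dp": [-35,10,0],"yaw": -2},{"grip": 255,"dp": [-75,21,0],"yaw": -4},{"grip": 255,"dp": [-120,34,0],"yaw": -6},{"grip": 255,"dp": [-165,47,0],"yaw": -8},{"grip": 255,"dp": [-210,60,0],"yaw": -10},{"grip": 255,"dp": [-255,73,0],"yaw": -12},{"grip": 255,"dp": [-300,86,0],"yaw": -14},{"grip": 255,"dp": [-345,99,0],"yaw": -16},{"grip": 255,"dp": [-390,112,0],"yaw": -18},{"grip": 255,"dp": [-430,124,0],"yaw": -19},{"grip": 255,"dp": [-450,130,0],"yaw": -19}]}}

```text
t: 5.45
ee_pos: [0.5471, -0.248, 0.2809]
ee_rot: [-2.08, -2.352, 0.002]
wrist_force: [-0.2, 0.9, -1.0]
finger_gap: 0.0137
grasp_force: 58.4
```

{"fn": "carry_out", "kwargs": {"rows": [{"grip": 255,"dp": [-8,0,0],"yaw": 0},{"grip": 255,"dp": [-8,0,0],"yaw": 0},{"grip": 255,"dp": [-8,0,0],"yaw": 0},{"grip": 255,"dp": [-8,0,0],"yaw": 0}]}}

```text
t: 5.85
ee_pos: [0.5493, -0.2502, 0.2825]
ee_rot: [-2.076, -2.358, -0.001]
wrist_force: [0.2, -0.5, -1.5]
finger_gap: 0.0133
grasp_force: 58.4
```

```bash
python3 - <<'E'
from h import *
c=snap('wrist','w3'); o=arm.get_obs(); M=R.from_rotvec(o['ee_rot']).as_matrix(); print(o['t'],o['ee_pos'],M.round(3),o['joints'].round(3) if hasattr(o['joints'],'round') else o['joints'],o['wrist_force'])
print('axis rim, floor-top, low',proj(c,[[.570,-.2505,.125],[.570,-.2505,.056],o['ee_pos']-np.array([0,0,.1147])]))
im=c['img'][100:340,200:520,::-1]
cv2.imwrite('pics/w3c.png',cv2.resize(np.clip(im.astype(float)*1.5,0,255).astype(np.uint8),(800,600),interpolation=cv2.INTER_CUBIC))
E
```

```text
5.9 [ 0.54931154 -0.25029451  0.28258156] [[-0.127  0.992  0.   ]
 [ 0.992  0.127  0.   ]
 [ 0.     0.    -1.   ]] [-0.555  0.46   1.2    0.     1.481 -0.682] [ 0.58990558 -0.34982792 -0.30504099]
axis rim, floor-top, low [[350.801488   216.3644785 ]
 [345.95264952 197.61602102]
 [325.0581298  228.67813862]]
```

View pics/w3c.png

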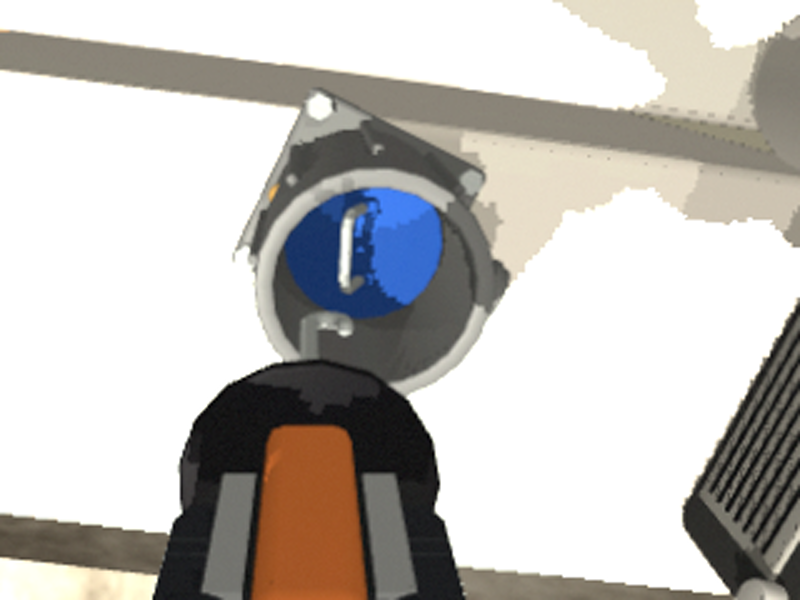

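The wrist crop shows the loop bar at crop x≈347, y 213–290 (image ≈(338.9,200)), parallel to tool x and leaning left. The hook's U spans crop x 301–353 at y≈325, so the shank axis is at image x≈323.7. The rim centre is at image (349.6,214).

```bash
python3 - <<'E'
from h import *
c=load('w3'); o=arm.get_obs(); M=R.from_rotvec(o['ee_rot']).as_matrix(); p=np.array(o['ee_pos'])
for n,uv,z in[('bar',(338.9,201),.0765),('bar far',(339.3,186),.0765),('bar near',(338.4,215),.0765),('rim',(349.6,214),.125),('low',(323.7,230),p[2]-.1147)]:
    w=onz(c,uv,z); print(n,w.round(4),'tool',((w-p)@M*1000).round(1))
E
```

```text
bar [ 0.5623 -0.2501  0.0765] tool [ -1.5  12.9 206.1]
bar far [ 0.5608 -0.2365  0.0765] tool [ 12.2  13.1 206.1]
bar near [ 0.5637 -0.2631  0.0765] tool [-14.6  12.6 206.1]
rim [ 0.5688 -0.2487  0.125 ] tool [ -0.9  19.5 157.6]
low [ 0.5485 -0.2513  0.1679] tool [ -1.   -1.  114.7]
```

The bar is 13.9 mm from the shank in the U's direction, so I'll back off 2.5 mm for clearance and lower.

{"fn": "carry_out", "kwargs": {"rows": [{"grip": 255,"dp": [-0.5,-2.5,0],"yaw": 0},{"grip": 255,"dp": [-0.5,-2.5,8],"yaw": 0},{"grip": 255,"dp": [-0.5,-2.5,22],"yaw": 0},{"grip": 255,"dp": [-0.5,-2.5,38],"yaw": 0},{"grip": 255,"dp": [-0.5,-2.5,54],"yaw": 0},{"grip": 255,"dp": [-0.5,-2.5,66],"yaw": 0},{"grip": 255,"dp": [-0.5,-2.5,75],"yaw": 0},{"grip": 255,"dp": [-0.5,-2.5,80],"yaw": 0},{"grip": 255,"dp": [-0.5,-2.5,80],"yaw": 0},{"grip": 255,"dp": [-0.5,-2.5,80],"yaw": 0}]}}

```text
t: 6.9
ee_pos: [0.547, -0.2526, 0.2028]
ee_rot: [2.077, 2.356, 0.0]
wrist_force: [0.8, 0.6, -1.0]
finger_gap: 0.0133
grasp_force: 58.4
```

{"fn": "carry_out", "kwargs": {"rows": [{"grip": 255,"dp": [0,0,4],"yaw": 0},{"grip": 255,"dp": [0,0,8],"yaw": 0},{"grip": 255,"dp": [0,0,12],"yaw": 0},{"grip": 255,"dp": [0,0,15],"yaw": 0},{"grip": 255,"dp": [0,0,18],"yaw": 0},{"grip": 255,"dp": [0,0,18],"yaw": 0},{"grip": 255,"dp": [0,0,18],"yaw": 0},{"grip": 255,"dp": [0,0,18],"yaw": 0}]}}

```text
t: 7.7
ee_pos: [0.5469, -0.2525, 0.1844]
ee_rot: [2.078, 2.356, 0.0]
wrist_force: [-0.2, -0.8, -0.2]
finger_gap: 0.0131
grasp_force: 58.4
```

{"fn": "carry_out", "kwargs": {"rows": [{"grip": 255,"dp": [0,0,2],"yaw": 0},{"grip": 255,"dp": [0,0,4],"yaw": 0},{"grip": 255,"dp": [0,0,6],"yaw": 0},{"grip": 255,"dp": [0,0,8],"yaw": 0},{"grip": 255,"dp": [0,0,9],"yaw": 0},{"grip": 255,"dp": [0,0,9],"yaw": 0},{"grip": 255,"dp": [0,0,9],"yaw": 0},{"grip": 255,"dp": [0,0,9],"yaw": 0}]}}

```text
t: 8.5
ee_pos: [0.5468, -0.2525, 0.1754]
ee_rot: [2.078, 2.356, 0.0]
wrist_force: [-0.5, 0.6, -1.0]
finger_gap: 0.0135
grasp_force: 58.4
```

```bash
python3 - <<'E'
from h import *
c=snap('wrist','w4'); o=arm.get_obs(); print(o['ee_pos'],o['wrist_force'])
p=proj(c,[o['ee_pos']-np.array([0,0,.1147]),[.562,-.25,.077]]); print(p)
im=c['img'][90:270,220:460,::-1]
cv2.imwrite('pics/w4c.png',cv2.resize(np.clip(im.astype(float)*1.6,0,255).astype(np.uint8),(800,600),interpolation=cv2.INTER_CUBIC))
E
```

```text
[ 0.5468346  -0.25251543  0.17541163] [ 0.13807289  0.60970529 -0.42018807]
[[324.99651794 228.4835634 ]
 [349.03161633 234.92910286]]
```

View pics/w4c.png

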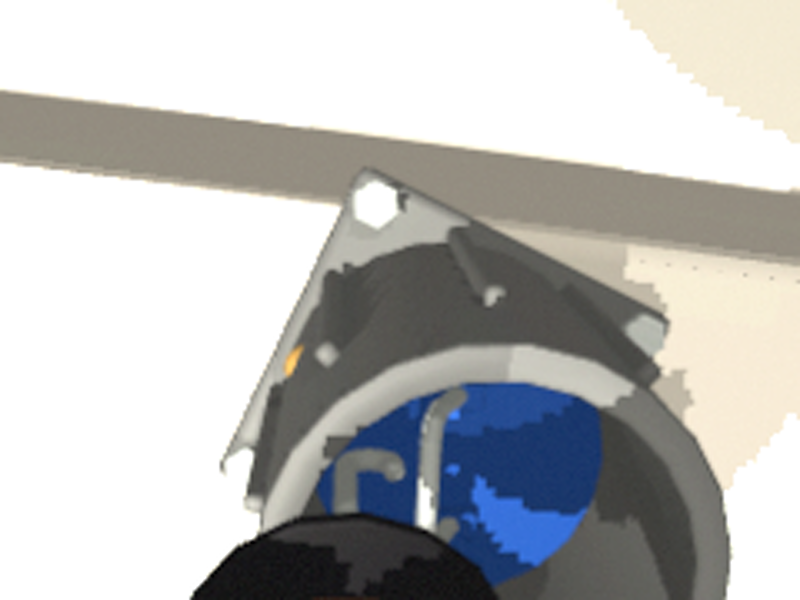

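The wrist crop shows the U (right edge at crop x≈403, y≈465) just left of the bar (left edge x≈415), centred along it and below bar height. I'll move under the bar and feel for it with the shank.

{"fn": "carry_out", "kwargs": {"rows": [{"grip": 255,"dp": [0,2,0],"yaw": 0},{"grip": 255,"dp": [0,4,0],"yaw": 0},{"grip": 255,"dp": [0,6,0],"yaw": 0},{"grip": 255,"dp": [0,8,0],"yaw": 0},{"grip": 255,"dp": [0,9,0],"yaw": 0},{"grip": 255,"dp": [0,9.5,0],"yaw": 0},{"grip": 255,"dp": [0,9.5,0],"yaw": 0},{"grip": 255,"dp": [0,9.5,0],"yaw": 0}]}}

```text
t: 9.35
ee_pos: [0.5561, -0.2513, 0.1753]
ee_rot: [-2.078, -2.356, -0.0]
wrist_force: [-0.4, 0.2, 0.1]
finger_gap: 0.0131
grasp_force: 58.4
```

{"fn": "carry_out", "kwargs": {"rows": [{"grip": 255,"dp": [0,0.5,0],"yaw": 0},{"grip": 255,"dp": [0,1,0],"yaw": 0},{"grip": 255,"dp": [0,1,0],"yaw": 0},{"grip": 255,"dp": [0,1,0],"yaw": 0}]}}

```text
t: 9.75
ee_pos: [0.5572, -0.2512, 0.1753]
ee_rot: [2.078, 2.356, 0.0]
wrist_force: [-0.4, -0.7, -0.3]
finger_gap: 0.0137
grasp_force: 58.4
```

{"fn": "carry_out", "kwargs": {"rows": [{"grip": 255,"dp": [0,0.5,0],"yaw": 0},{"grip": 255,"dp": [0,1,0],"yaw": 0},{"grip": 255,"dp": [0,1,0],"yaw": 0},{"grip": 255,"dp": [0,1,0],"yaw": 0}]}}

```text
t: 10.15
ee_pos: [0.5582, -0.251, 0.1752]
ee_rot: [-2.078, -2.356, -0.0]
wrist_force: [0.0, -0.2, -0.3]
finger_gap: 0.0133
grasp_force: 58.4
```

{"fn": "carry_out", "kwargs": {"rows": [{"grip": 255,"dp": [0,0.4,0],"yaw": 0},{"grip": 255,"dp": [0,0.8,0],"yaw": 0},{"grip": 255,"dp": [0,0.8,0],"yaw": 0},{"grip": 255,"dp": [0,0.8,0],"yaw": 0}]}}

```text
t: 10.55
ee_pos: [0.5589, -0.251, 0.1752]
ee_rot: [-2.078, -2.356, 0.0]
wrist_force: [-0.8, -0.7, -0.6]
finger_gap: 0.0134
grasp_force: 58.4
```

```bash
python3 - <<'E'
from h import *
f=[arm.get_obs()['wrist_force'] for _ in range(1)]; print(f)
E
```

```text
[array([-0.84956277, -0.70272719, -0.55980655])]
```

{"fn": "carry_out", "kwargs": {"rows": [{"grip": 255,"dp": [0,0.4,0],"yaw": 0},{"grip": 255,"dp": [0,0.8,0],"yaw": 0},{"grip": 255,"dp": [0,0.8,0],"yaw": 0},{"grip": 255,"dp": [0,0.8,0],"yaw": 0}]}}

```text
t: 10.95
ee_pos: [0.5595, -0.2509, 0.1752]
ee_rot: [-2.077, -2.356, 0.0]
wrist_force: [-2.4, -0.8, -0.3]
finger_gap: 0.0137
grasp_force: 58.5
```

Contact is felt (−2.4 N). I'll back off slightly and raise.

{"fn": "carry_out", "kwargs": {"rows": [{"grip": 255,"dp": [0,-0.5,0],"yaw": 0},{"grip": 255,"dp": [0,-0.5,-1],"yaw": 0},{"grip": 255,"dp": [0,-0.5,-3],"yaw": 0},{"grip": 255,"dp": [0,-0.5,-5],"yaw": 0},{"grip": 255,"dp": [0,-0.5,-7],"yaw": 0},{"grip": 255,"dp": [0,-0.5,-7],"yaw": 0},{"grip": 255,"dp": [0,-0.5,-7],"yaw": 0}]}}

```text
t: 11.65
ee_pos: [0.5593, -0.2509, 0.1826]
ee_rot: [2.078, 2.356, 0.0]
wrist_force: [-1.3, 0.3, 0.0]
finger_gap: 0.0131
grasp_force: 58.7
```

{"fn": "carry_out", "kwargs": {"rows": [{"grip": 255,"dp": [0,0,-1],"yaw": 0},{"grip": 255,"dp": [0,0,-2],"yaw": 0},{"grip": 255,"dp": [0,0,-2],"yaw": 0},{"grip": 255,"dp": [0,0,-2],"yaw": 0}]}}

```text
t: 12.05
ee_pos: [0.5592, -0.2509, 0.1842]
ee_rot: [-2.078, -2.356, -0.0]
wrist_force: [-1.2, 0.4, -2.0]
finger_gap: 0.0135
grasp_force: 58.4
```

{"fn": "carry_out", "kwargs": {"rows": [{"grip": 255,"dp": [0,0,-1],"yaw": 0},{"grip": 255,"dp": [0,0,-2],"yaw": 0},{"grip": 255,"dp": [0,0,-2],"yaw": 0},{"grip": 255,"dp": [0,0,-2],"yaw": 0}]}}

```text
t: 12.45
ee_pos: [0.5592, -0.2508, 0.1859]
ee_rot: [-2.078, -2.356, -0.0]
wrist_force: [-0.8, 0.5, -5.5]
finger_gap: 0.0137
grasp_force: 58.6
```

The loop is caught and the downward pull is rising. I'll draw it out slowly.

{"fn": "carry_out", "kwargs": {"rows": [{"grip": 255,"dp": [0,0,-1],"yaw": 0},{"grip": 255,"dp": [0,0,-2],"yaw": 0},{"grip": 255,"dp": [0,0,-3],"yaw": 0},{"grip": 255,"dp": [0,0,-4],"yaw": 0}]}}

```text
t: 12.85
ee_pos: [0.5593, -0.2508, 0.1902]
ee_rot: [-2.078, -2.356, -0.0]
wrist_force: [0.4, 1.3, -8.2]
finger_gap: 0.0131
grasp_force: 58.4
```

{"fn": "carry_out", "kwargs": {"rows": [{"grip": 255,"dp": [0,0,-1],"yaw": 0},{"grip": 255,"dp": [0,0,-2],"yaw": 0},{"grip": 255,"dp": [0,0,-3],"yaw": 0},{"grip": 255,"dp": [0,0,-4],"yaw": 0},{"grip": 255,"dp": [0,0,-5],"yaw": 0},{"grip": 255,"dp": [0,0,-6],"yaw": 0}]}}

```text
t: 13.45
ee_pos: [0.5593, -0.2509, 0.1964]
ee_rot: [2.078, 2.356, 0.0]
wrist_force: [1.3, -0.7, -7.5]
finger_gap: 0.0135
grasp_force: 58.4
```

{"fn": "carry_out", "kwargs": {"rows": [{"grip": 255,"dp": [0,0,-1],"yaw": 0},{"grip": 255,"dp": [0,0,-2],"yaw": 0},{"grip": 255,"dp": [0,0,-3],"yaw": 0},{"grip": 255,"dp": [0,0,-4],"yaw": 0},{"grip": 255,"dp": [0,0,-5],"yaw": 0},{"grip": 255,"dp": [0,0,-6],"yaw": 0}]}}

```text
t: 14.05
ee_pos: [0.5593, -0.2509, 0.2024]
ee_rot: [-2.078, -2.356, -0.0]
wrist_force: [0.5, 0.5, -8.2]
finger_gap: 0.0135
grasp_force: 58.4
```

{"fn": "carry_out", "kwargs": {"rows": [{"grip": 255,"dp": [0,0,-1],"yaw": 0},{"grip": 255,"dp": [0,0,-2],"yaw": 0},{"grip": 255,"dp": [0,0,-3],"yaw": 0},{"grip": 255,"dp": [0,0,-4],"yaw": 0},{"grip": 255,"dp": [0,0,-5],"yaw": 0},{"grip": 255,"dp": [0,0,-6],"yaw": 0},{"grip": 255,"dp": [0,0,-7],"yaw": 0},{"grip": 255,"dp": [0,0,-8],"yaw": 0}]}}

```text
t: 14.85
ee_pos: [0.5592, -0.2509, 0.2104]
ee_rot: [-2.078, -2.356, -0.0]
wrist_force: [0.2, -0.7, -6.5]
finger_gap: 0.0132
grasp_force: 58.4
```

{"fn": "carry_out", "kwargs": {"rows": [{"grip": 255,"dp": [0,0,-1],"yaw": 0},{"grip": 255,"dp": [0,0,-2],"yaw": 0},{"grip": 255,"dp": [0,0,-3],"yaw": 0},{"grip": 255,"dp": [0,0,-4],"yaw": 0},{"grip": 255,"dp": [0,0,-5],"yaw": 0},{"grip": 255,"dp": [0,0,-6],"yaw": 0},{"grip": 255,"dp": [0,0,-7],"yaw": 0},{"grip": 255,"dp": [0,0,-8],"yaw": 0},{"grip": 255,"dp": [0,0,-9],"yaw": 0},{"grip": 255,"dp": [0,0,-10],"yaw": 0}]}}

```text
t: 15.85
ee_pos: [0.5594, -0.251, 0.2208]
ee_rot: [2.077, 2.356, 0.0]
wrist_force: [0.8, 0.1, -3.2]
finger_gap: 0.0135
grasp_force: 59.1
```

{"fn": "carry_out", "kwargs": {"rows": [{"grip": 255,"dp": [0,0,-1],"yaw": 0},{"grip": 255,"dp": [0,0,-2],"yaw": 0},{"grip": 255,"dp": [0,0,-4],"yaw": 0},{"grip": 255,"dp": [0,0,-6],"yaw": 0},{"grip": 255,"dp": [0,0,-8],"yaw": 0},{"grip": 255,"dp": [0,0,-10],"yaw": 0},{"grip": 255,"dp": [0,0,-12],"yaw": 0},{"grip": 255,"dp": [0,0,-14],"yaw": 0},{"grip": 255,"dp": [0,0,-16],"yaw": 0},{"grip": 255,"dp": [0,0,-18],"yaw": 0},{"grip": 255,"dp": [0,0,-20],"yaw": 0}]}}

```text
t: 16.95
ee_pos: [0.5592, -0.2509, 0.2404]
ee_rot: [-2.078, -2.356, -0.0]
wrist_force: [0.3, 0.6, -2.9]
finger_gap: 0.0132
grasp_force: 59.1
```

Only the weight hangs on the hook now. I'll raise it clear of the rim.

{"fn": "carry_out", "kwargs": {"rows": [{"grip": 255,"dp": [0,0,-2],"yaw": 0},{"grip": 255,"dp": [0,0,-5],"yaw": 0},{"grip": 255,"dp": [0,0,-9],"yaw": 0},{"grip": 255,"dp": [0,0,-13],"yaw": 0},{"grip": 255,"dp": [0,0,-17],"yaw": 0},{"grip": 255,"dp": [0,0,-21],"yaw": 0},{"grip": 255,"dp": [0,0,-25],"yaw": 0},{"grip": 255,"dp": [0,0,-29],"yaw": 0},{"grip": 255,"dp": [0,0,-33],"yaw": 0},{"grip": 255,"dp": [0,0,-37],"yaw": 0},{"grip": 255,"dp": [0,0,-40],"yaw": 0},{"grip": 255,"dp": [0,0,-42],"yaw": 0}]}}

```text
t: 18.15
ee_pos: [0.5593, -0.2509, 0.2826]
ee_rot: [2.078, 2.356, 0.0]
wrist_force: [-0.1, -0.0, -2.4]
finger_gap: 0.0134
grasp_force: 59.1
```

{"fn": "carry_out", "kwargs": {"rows": [{"grip": 255,"dp": [0,0,-2],"yaw": 0},{"grip": 255,"dp": [0,0,-5],"yaw": 0},{"grip": 255,"dp": [0,0,-9],"yaw": 0},{"grip": 255,"dp": [0,0,-13],"yaw": 0},{"grip": 255,"dp": [0,0,-17],"yaw": 0},{"grip": 255,"dp": [0,0,-22],"yaw": 0},{"grip": 255,"dp": [0,0,-27],"yaw": 0},{"grip": 255,"dp": [0,0,-32],"yaw": 0},{"grip": 255,"dp": [0,0,-37],"yaw": 0},{"grip": 255,"dp": [0,0,-42],"yaw": 0},{"grip": 255,"dp": [0,0,-46],"yaw": 0},{"grip": 255,"dp": [0,0,-48],"yaw": 0}]}}

```text
t: 19.35
ee_pos: [0.5593, -0.2509, 0.3308]
ee_rot: [2.077, 2.356, 0.0]
wrist_force: [0.3, -0.1, -2.7]
finger_gap: 0.013
grasp_force: 59.2
```

{"fn": "carry_out", "kwargs": {"rows": [{"grip": 255,"dp": [0,0,0],"yaw": 0},{"grip": 255,"dp": [0,0,0],"yaw": 0},{"grip": 255,"dp": [0,0,0],"yaw": 0},{"grip": 255,"dp": [0,0,0],"yaw": 0},{"grip": 255,"dp": [0,0,0],"yaw": 0}]}}

```text
t: 19.85
ee_pos: [0.5592, -0.2509, 0.3301]
ee_rot: [-2.078, -2.356, -0.0]
wrist_force: [-0.4, -0.2, -2.4]
finger_gap: 0.013
grasp_force: 59.2
```

```bash
python3 - <<'E'
from h import *
c=snap('side','s5'); o=arm.get_obs(); M=R.from_rotvec(o['ee_rot']).as_matrix(); print(o['t'],o['ee_pos'],M.round(3),o['wrist_force'])
im=c['img'][150:390,270:490,::-1]
cv2.imwrite('pics/s5c.png',cv2.resize(np.clip(im.astype(float)*1.5,0,255).astype(np.uint8),(550,600),interpolation=cv2.INTER_CUBIC))
E
```

```text
19.9 [ 0.55924275 -0.25088891  0.33012319] [[-0.125  0.992 -0.   ]
 [ 0.992  0.125  0.   ]
 [ 0.    -0.    -1.   ]] [-0.13899232 -0.12705159 -2.92972063]
```

View pics/s5c.png

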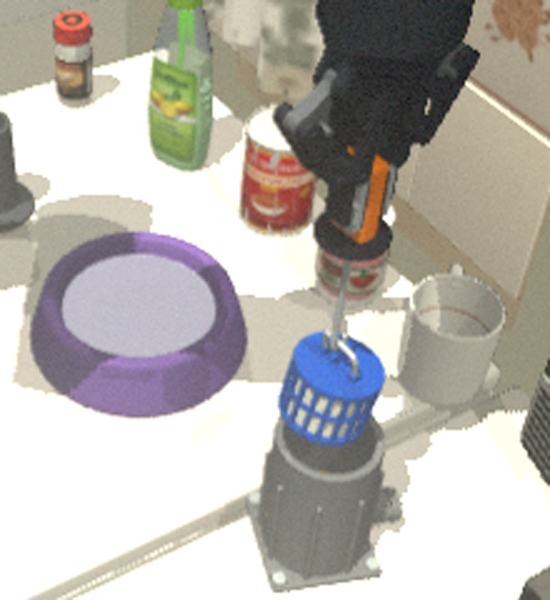

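The filter is out, hanging on the hook over the housing (filter at crop (332,385)) and clear of the rim. I'll carry it gently over the bowl.

{"fn": "carry_out", "kwargs": {"rows": [{"grip": 255,"dp": [1,0,0],"yaw": 0},{"grip": 255,"dp": [3,0.2,0],"yaw": 0},{"grip": 255,"dp": [7,0.5,0],"yaw": 0},{"grip": 255,"dp": [12,1,0],"yaw": 0},{"grip": 255,"dp": [19,1.2,0],"yaw": 0},{"grip": 255,"dp": [28,1.8,0],"yaw": 0},{"grip": 255,"dp": [38,2.4,0],"yaw": 0},{"grip": 255,"dp": [50,3.1,0],"yaw": 0},{"grip": 255,"dp": [63,3.9,0],"yaw": 0},{"grip": 255,"dp": [76,4.7,0],"yaw": 0},{"grip": 255,"dp": [90,5.6,0],"yaw": 0},{"grip": 255,"dp": [104,6.5,0],"yaw": 0}]}}

```text
t: 21.1
ee_pos: [0.5526, -0.1456, 0.3304]
ee_rot: [2.078, 2.357, 0.0]
wrist_force: [-0.1, 0.6, -1.8]
finger_gap: 0.0133
grasp_force: 59.2
```

{"fn": "carry_out", "kwargs": {"rows": [{"grip": 255,"dp": [14,0.9,0],"yaw": 0},{"grip": 255,"dp": [28,1.8,0],"yaw": 0},{"grip": 255,"dp": [42,2.6,0],"yaw": 0},{"grip": 255,"dp": [56,3.5,0],"yaw": 0},{"grip": 255,"dp": [70,4.4,0],"yaw": 0},{"grip": 255,"dp": [83,5.2,0],"yaw": 0},{"grip": 255,"dp": [96,6,0],"yaw": 0},{"grip": 255,"dp": [108,6.8,0],"yaw": 0},{"grip": 255,"dp": [119,7.4,0],"yaw": 0},{"grip": 255,"dp": [128,8,0],"yaw": 0},{"grip": 255,"dp": [136,8.5,0],"yaw": 0},{"grip": 255,"dp": [142,9,0],"yaw": 0}]}}

```text
t: 22.3
ee_pos: [0.5438, -0.0043, 0.3303]
ee_rot: [2.078, 2.356, 0.0]
wrist_force: [0.3, -0.8, -3.3]
finger_gap: 0.0132
grasp_force: 59.2
```

{"fn": "carry_out", "kwargs": {"rows": [{"grip": 255,"dp": [4,0.3,0],"yaw": 0},{"grip": 255,"dp": [6,0.4,0],"yaw": 0},{"grip": 255,"dp": [7,0.5,2],"yaw": 0},{"grip": 255,"dp": [7,0.5,6],"yaw": 0},{"grip": 255,"dp": [7,0.5,12],"yaw": 0},{"grip": 255,"dp": [7,0.5,19],"yaw": 0},{"grip": 255,"dp": [7,0.5,27],"yaw": 0},{"grip": 255,"dp": [7,0.5,36],"yaw": 0},{"grip": 255,"dp": [7,0.5,45],"yaw": 0},{"grip": 255,"dp": [7,0.5,54],"yaw": 0},{"grip": 255,"dp": [7,0.5,62],"yaw": 0},{"grip": 255,"dp": [7,0.5,68],"yaw": 0}]}}

```text
t: 23.5
ee_pos: [0.5433, 0.0021, 0.2614]
ee_rot: [-2.077, -2.356, 0.001]
wrist_force: [0.9, -0.5, -1.9]
finger_gap: 0.0131
grasp_force: 59.2
```

{"fn": "carry_out", "kwargs": {"rows": [{"grip": 255,"dp": [0,0,5],"yaw": 0},{"grip": 255,"dp": [0,0,11],"yaw": 0},{"grip": 255,"dp": [0,0,18],"yaw": 0},{"grip": 255,"dp": [0,0,26],"yaw": 0},{"grip": 255,"dp": [0,0,34],"yaw": 0},{"grip": 255,"dp": [0,0,41],"yaw": 0},{"grip": 255,"dp": [0,0,46],"yaw": 0},{"grip": 255,"dp": [0,0,49],"yaw": 0},{"grip": 255,"dp": [0,0,50],"yaw": 0},{"grip": 255,"dp": [0,0,50],"yaw": 0}]}}

```text
t: 24.5
ee_pos: [0.5436, 0.0021, 0.2123]
ee_rot: [2.078, 2.356, 0.0]
wrist_force: [-0.1, 0.3, -3.2]
finger_gap: 0.0136
grasp_force: 59.2
```

```bash
python3 - <<'E'
from h import *
c=snap('wrist','w6'); o=arm.get_obs(); M=R.from_rotvec(o['ee_rot']).as_matrix(); print(o['t'],o['ee_pos'],M.round(3),o['wrist_force'])
cv2.imwrite('pics/w6c.png',np.clip(c['img'][:,:,::-1].astype(float)*1.4,0,255).astype(np.uint8))
E
```

```text
24.55 [0.54364488 0.00207659 0.21253583] [[-0.125  0.992  0.001]
 [ 0.992  0.125  0.   ]
 [-0.     0.001 -1.   ]] [-0.17373095 -0.90036639 -2.71846091]
```

View pics/w6c.png

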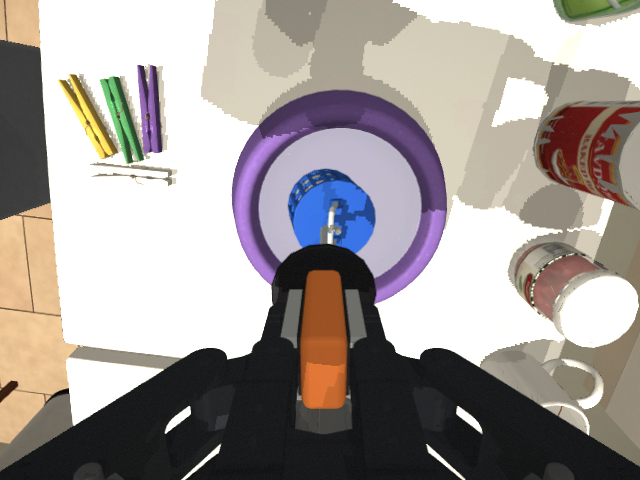

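The wrist view shows the filter (330,205) well inside the bowl's floor (centre ≈(340,202)), with the hook through the loop. I'll lower it gently.

{"fn": "carry_out", "kwargs": {"rows": [{"grip": 255,"dp": [0,0,3],"yaw": 0},{"grip": 255,"dp": [0,0,7],"yaw": 0},{"grip": 255,"dp": [0,0,11],"yaw": 0},{"grip": 255,"dp": [0,0,15],"yaw": 0},{"grip": 255,"dp": [0,0,18],"yaw": 0},{"grip": 255,"dp": [0,0,20],"yaw": 0},{"grip": 255,"dp": [0,0,21],"yaw": 0},{"grip": 255,"dp": [0,0,22],"yaw": 0},{"grip": 255,"dp": [0,0,22],"yaw": 0}]}}

```text
t: 25.45
ee_pos: [0.5435, 0.0021, 0.1902]
ee_rot: [-2.078, -2.356, -0.0]
wrist_force: [-0.3, -0.1, -2.9]
finger_gap: 0.0134
grasp_force: 59.2
```

{"fn": "carry_out", "kwargs": {"rows": [{"grip": 255,"dp": [0,0,0.5],"yaw": 0},{"grip": 255,"dp": [0,0,1],"yaw": 0},{"grip": 255,"dp": [0,0,1.5],"yaw": 0},{"grip": 255,"dp": [0,0,2],"yaw": 0},{"grip": 255,"dp": [0,0,2.5],"yaw": 0},{"grip": 255,"dp": [0,0,3],"yaw": 0},{"grip": 255,"dp": [0,0,3],"yaw": 0},{"grip": 255,"dp": [0,0,3],"yaw": 0}]}}

```text
t: 26.25
ee_pos: [0.5435, 0.0021, 0.1873]
ee_rot: [-2.078, -2.356, -0.0]
wrist_force: [-0.8, 0.3, -1.2]
finger_gap: 0.0134
grasp_force: 59.5
```

{"fn": "carry_out", "kwargs": {"rows": [{"grip": 255,"dp": [0,0,0.5],"yaw": 0},{"grip": 255,"dp": [0,0,1],"yaw": 0},{"grip": 255,"dp": [0,0,1.5],"yaw": 0},{"grip": 255,"dp": [0,0,2],"yaw": 0},{"grip": 255,"dp": [0,0,2.5],"yaw": 0},{"grip": 255,"dp": [0,0,3],"yaw": 0},{"grip": 255,"dp": [0,0,3],"yaw": 0},{"grip": 255,"dp": [0,0,3],"yaw": 0}]}}

```text
t: 27.05
ee_pos: [0.5435, 0.0021, 0.1842]
ee_rot: [-2.078, -2.356, -0.0]
wrist_force: [-0.5, -0.3, -1.4]
finger_gap: 0.0135
grasp_force: 59.5
```

{"fn": "carry_out", "kwargs": {"rows": [{"grip": 255,"dp": [0,-1,0.5],"yaw": 0},{"grip": 255,"dp": [0,-2,1],"yaw": 0},{"grip": 255,"dp": [0,-3,1.5],"yaw": 0},{"grip": 255,"dp": [0,-3,2],"yaw": 0},{"grip": 255,"dp": [0,-3,2.5],"yaw": 0},{"grip": 255,"dp": [0,-3,2.5],"yaw": 0},{"grip": 255,"dp": [0,-3,2.5],"yaw": 0}]}}

```text
t: 27.75
ee_pos: [0.5405, 0.0017, 0.1817]
ee_rot: [-2.078, -2.356, -0.0]
wrist_force: [-0.9, -0.3, -0.9]
finger_gap: 0.0129
grasp_force: 59.5
```

```bash
python3 - <<'E'
from h import *
c=snap('wrist','w7'); d=snap('side','s7'); o=arm.get_obs(); print(o['t'],o['ee_pos'],o['wrist_force'])
a=cv2.resize(c['img'][100:280,230:430,::-1],(500,450),interpolation=cv2.INTER_CUBIC)
b=cv2.resize(d['img'][200:320,270:350,::-1],(300,450),interpolation=cv2.INTER_CUBIC)
cv2.imwrite('pics/m7.png',np.clip(np.hstack([a,b]).astype(float)*1.4,0,255).astype(np.uint8))
E
```

```text
27.85 [0.540564   0.00173276 0.18178673] [-1.15715024 -0.3049858  -0.0672161 ]
```

View pics/m7.png

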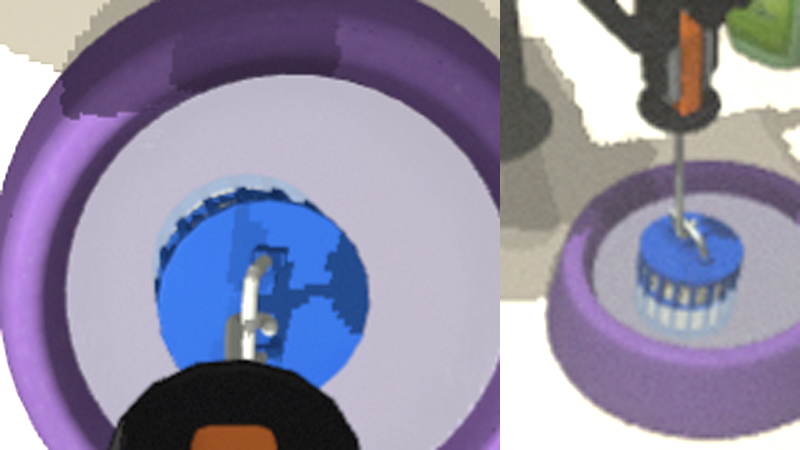

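The filter stands upright on the bowl's floor (wrist crop centre (262,300)), with the hook still in the loop and nearly unloaded. I'll lower the hook out of the bar, back it away and raise it.

{"fn": "carry_out", "kwargs": {"rows": [{"grip": 255,"dp": [0,-0.6,1],"yaw": 0},{"grip": 255,"dp": [0,-0.6,3],"yaw": 0},{"grip": 255,"dp": [0,-0.6,5],"yaw": 0},{"grip": 255,"dp": [0,-0.6,7],"yaw": 0},{"grip": 255,"dp": [0,-0.6,8.5],"yaw": 0},{"grip": 255,"dp": [0,-0.6,9.2],"yaw": 0},{"grip": 255,"dp": [0,-0.6,9.2],"yaw": 0},{"grip": 255,"dp": [0,-0.6,9.2],"yaw": 0}]}}

```text
t: 28.65
ee_pos: [0.54, 0.0017, 0.1726]
ee_rot: [2.078, 2.356, 0.0]
wrist_force: [-1.1, -0.2, -0.9]
finger_gap: 0.0135
grasp_force: 59.5
```

{"fn": "carry_out", "kwargs": {"rows": [{"grip": 255,"dp": [0,-1,0],"yaw": 0},{"grip": 255,"dp": [0,-2,0],"yaw": 0},{"grip": 255,"dp": [0,-3,0],"yaw": 0},{"grip": 255,"dp": [0,-3,0],"yaw": 0},{"grip": 255,"dp": [0,-3,0],"yaw": 0}]}}

```text
t: 29.15
ee_pos: [0.5369, 0.0013, 0.1727]
ee_rot: [-2.078, -2.356, -0.0]
wrist_force: [-1.0, 0.6, -0.6]
finger_gap: 0.0134
grasp_force: 59.4
```

{"fn": "carry_out", "kwargs": {"rows": [{"grip": 255,"dp": [0,-1.5,0],"yaw": 0},{"grip": 255,"dp": [0,-3,0],"yaw": 0},{"grip": 255,"dp": [0,-5,0],"yaw": 0},{"grip": 255,"dp": [0,-5,0],"yaw": 0},{"grip": 255,"dp": [0,-5,0],"yaw": 0}]}}

```text
t: 29.65
ee_pos: [0.5322, 0.0006, 0.1728]
ee_rot: [2.078, 2.356, 0.001]
wrist_force: [-0.2, -0.4, -0.7]
finger_gap: 0.0132
grasp_force: 59.4
```

{"fn": "carry_out", "kwargs": {"rows": [{"grip": 255,"dp": [0,-2,0],"yaw": 0},{"grip": 255,"dp": [0,-5,0],"yaw": 0},{"grip": 255,"dp": [0,-8,0],"yaw": 0},{"grip": 255,"dp": [0,-10,0],"yaw": 0},{"grip": 255,"dp": [0,-10,0],"yaw": 0},{"grip": 255,"dp": [0,-10,0],"yaw": 0}]}}

```text
t: 30.25
ee_pos: [0.5221, -0.0006, 0.1727]
ee_rot: [2.078, 2.356, 0.0]
wrist_force: [-0.1, 0.2, -0.7]
finger_gap: 0.0133
grasp_force: 59.4
```

{"fn": "carry_out", "kwargs": {"rows": [{"grip": 255,"dp": [0,0,-2],"yaw": 0},{"grip": 255,"dp": [0,0,-5],"yaw": 0},{"grip": 255,"dp": [0,0,-9],"yaw": 0},{"grip": 255,"dp": [0,0,-13],"yaw": 0},{"grip": 255,"dp": [0,0,-18],"yaw": 0},{"grip": 255,"dp": [0,0,-24],"yaw": 0},{"grip": 255,"dp": [0,0,-30],"yaw": 0},{"grip": 255,"dp": [0,0,-34],"yaw": 0},{"grip": 255,"dp": [0,0,-36],"yaw": 0},{"grip": 255,"dp": [0,0,-36],"yaw": 0}]}}

```text
t: 31.25
ee_pos: [0.5222, -0.0006, 0.2089]
ee_rot: [2.078, 2.356, 0.001]
wrist_force: [0.6, -0.1, -1.4]
finger_gap: 0.0131
grasp_force: 59.4
```

```bash
python3 - <<'E'
from h import *
c=snap('top','t8'); o=arm.get_obs(); print(o['t'],o['ee_pos'],o['wrist_force'])
d=snap('side','s8')
for n,c in(('top',c),('side',d)):
    h=cv2.cvtColor(c['img'],cv2.COLOR_RGB2HSV); m=cv2.inRange(h,(100,120,50),(119,255,255))
    k,l,st,ce=cv2.connectedComponentsWithStats(m)
    print(n,[(st[i].tolist(),ce[i].round(1).tolist()) for i in range(1,k) if st[i][4]>60])
print(onz(c:=load('t8'),(338,256),.054))
E
```

```text
31.3 [ 0.52201908 -0.00057649  0.20861352] [-0.86823909  0.03666102 -1.14933879]
top [([322, 248, 23, 27, 264], [330.7, 263.7])]
side [([305, 258, 28, 20, 363], [318.3, 268.6])]
[0.55033586 0.00177102 0.054     ]
```

The filter stays in the bowl, free of the hook. Now the hook goes back to its stand.

{"fn": "carry_out", "kwargs": {"rows": [{"grip": 255,"dp": [0,0,-10],"yaw": 0},{"grip": 255,"dp": [0,0,-25],"yaw": 0},{"grip": 255,"dp": [0,0,-45],"yaw": 0},{"grip": 255,"dp": [0,0,-62],"yaw": 0},{"grip": 255,"dp": [8,1,-72],"yaw": 2},{"grip": 255,"dp": [25,2,-75],"yaw": 4},{"grip": 255,"dp": [50,4,-75],"yaw": 6},{"grip": 255,"dp": [80,7,-75],"yaw": 9},{"grip": 255,"dp": [110,9,-75],"yaw": 12},{"grip": 255,"dp": [140,12,-75],"yaw": 15},{"grip": 255,"dp": [170,15,-75],"yaw": 18},{"grip": 255,"dp": [195,17,-75],"yaw": 19}]}}

```text
t: 32.55
ee_pos: [0.5143, 0.1966, 0.2842]
ee_rot: [-2.439, -1.98, -0.001]
wrist_force: [0.6, -0.2, -1.1]
finger_gap: 0.0132
grasp_force: 59.4
```

```bash
python3 - <<'E'
from h import *
o=arm.get_obs(); M=R.from_rotvec(o['ee_rot']).as_matrix(); print(o['ee_pos'],2*np.degrees(np.arctan2(o['ee_rot'][1],o['ee_rot'][0])))
T=np.array([.5131,.2234,.1227]); print((T-o['ee_pos'])@M*1000)
E
```

```text
[0.51430584 0.19656037 0.28419458] -281.88000642285203
[ 25.94584937  -6.74952134 161.50410119]
```

{"fn": "carry_out", "kwargs": {"rows": [{"grip": 255,"dp": [12,-3,0],"yaw": 0},{"grip": 255,"dp": [22,-6,0],"yaw": 0},{"grip": 255,"dp": [27,-7,0],"yaw": 0},{"grip": 255,"dp": [27,-7,0],"yaw": 0},{"grip": 255,"dp": [27,-7,0],"yaw": 0},{"grip": 255,"dp": [27,-7,0],"yaw": 0}]}}

```text
t: 33.15
ee_pos: [0.5134, 0.2221, 0.2836]
ee_rot: [2.439, 1.98, -0.0]
wrist_force: [0.5, -0.6, -1.3]
finger_gap: 0.0138
grasp_force: 59.4
```

```bash
python3 - <<'E'
from h import *
o=arm.get_obs(); M=R.from_rotvec(o['ee_rot']).as_matrix(); print(o['ee_pos'],2*np.degrees(np.arctan2(o['ee_rot'][1],o['ee_rot'][0])))
T=np.array([.5131,.2234,.1227]); print((T-o['ee_pos'])@M*1000)
# hook tool check: steel shank pixels in side view vs first lift
c=snap('side','s9'); a=load('s2')['img'][150:182,250:275].astype(int); b=c['img'][150:182,250:275].astype(int)
print(np.abs(a-b).mean(), np.abs(a-b).max(axis=2).max(axis=1))
E
```

```text
[0.51336084 0.2220678  0.28364993] 78.12897520003996
[  1.26571724  -0.53421174 160.94979255]
3.8 [95 80 39 28 18 24 13 15  8 35 36 27 28 25 37 20 14 14 13 18 41 36 29 31
 34 22 22  9 23  5  6  6]
```

The hook looks the same in the side view as at the first lift, so it hasn't slipped. I'll lower it into the stand.

{"fn": "carry_out", "kwargs": {"rows": [{"grip": 255,"dp": [1.2,-0.5,5],"yaw": 0},{"grip": 255,"dp": [1.2,-0.5,15],"yaw": 0},{"grip": 255,"dp": [1.2,-0.5,30],"yaw": 0},{"grip": 255,"dp": [1.2,-0.5,50],"yaw": 0},{"grip": 255,"dp": [1.2,-0.5,70],"yaw": 0},{"grip": 255,"dp": [1.2,-0.5,90],"yaw": 0},{"grip": 255,"dp": [1.2,-0.5,110],"yaw": 0},{"grip": 255,"dp": [1.2,-0.5,128],"yaw": 0},{"grip": 255,"dp": [1.2,-0.5,142],"yaw": 0},{"grip": 255,"dp": [1.2,-0.5,150],"yaw": 0},{"grip": 255,"dp": [1.2,-0.5,154],"yaw": 0},{"grip": 255,"dp": [1.2,-0.5,156],"yaw": 0}]}}

```text
t: 34.4
ee_pos: [0.513, 0.2241, 0.1274]
ee_rot: [-2.438, -1.981, 0.0]
wrist_force: [0.1, 0.4, -1.1]
finger_gap: 0.0135
grasp_force: 59.4
```

{"fn": "carry_out", "kwargs": {"rows": [{"grip": 255,"dp": [0,0,1],"yaw": 0},{"grip": 255,"dp": [0,0,2],"yaw": 0},{"grip": 255,"dp": [0,0,3],"yaw": 0},{"grip": 255,"dp": [0,0,3],"yaw": 0},{"grip": 255,"dp": [0,0,3],"yaw": 0}]}}

```text
t: 34.9
ee_pos: [0.513, 0.2242, 0.1248]
ee_rot: [2.438, 1.981, 0.001]
wrist_force: [0.2, -0.8, 0.2]
finger_gap: 0.0131
grasp_force: 59.4
```

{"fn": "carry_out", "kwargs": {"rows": [{"grip": 255,"dp": [0,0,0.5],"yaw": 0},{"grip": 255,"dp": [0,0,1],"yaw": 0},{"grip": 255,"dp": [0,0,1.5],"yaw": 0},{"grip": 255,"dp": [0,0,1.5],"yaw": 0},{"grip": 255,"dp": [0,0,1.5],"yaw": 0}]}}

```text
t: 35.4
ee_pos: [0.513, 0.2241, 0.1231]
ee_rot: [-2.438, -1.981, -0.0]
wrist_force: [0.1, 0.1, -0.6]
finger_gap: 0.0131
grasp_force: 59.4
```

{"fn": "carry_out", "kwargs": {"rows": [{"grip": 255,"dp": [0,0,0.4],"yaw": 0},{"grip": 255,"dp": [0,0,0.8],"yaw": 0},{"grip": 255,"dp": [0,0,0.8],"yaw": 0},{"grip": 255,"dp": [0,0,0.8],"yaw": 0}]}}

```text
t: 35.8
ee_pos: [0.513, 0.2241, 0.1227]
ee_rot: [2.438, 1.981, 0.001]
wrist_force: [-1.4, -1.0, 4.4]
finger_gap: 0.0134
grasp_force: 60.2
```

{"fn": "carry_out", "kwargs": {"rows": [{"grip": 255,"dp": [0,0,0.3],"yaw": 0},{"grip": 255,"dp": [0,0,0.6],"yaw": 0},{"grip": 255,"dp": [0,0,0.6],"yaw": 0},{"grip": 255,"dp": [0,0,0.6],"yaw": 0}]}}

```text
t: 36.2
ee_pos: [0.513, 0.2242, 0.1227]
ee_rot: [2.438, 1.981, 0.001]
wrist_force: [-2.7, -1.4, 8.8]
finger_gap: 0.0134
grasp_force: 61.0
```

Seated on the rim. I'll open gradually (after easing up slightly) and retreat upwards.

{"fn": "carry_out", "kwargs": {"rows": [{"grip": 255,"dp": [0,0,-1],"yaw": 0},{"grip": 255,"dp": [0,0,-1],"yaw": 0},{"grip": 225,"dp": [0,0,-1],"yaw": 0},{"grip": 200,"dp": [0,0,-1],"yaw": 0},{"grip": 160,"dp": [0,0,-1],"yaw": 0},{"grip": 100,"dp": [0,0,-1],"yaw": 0},{"grip": 0,"dp": [0,0,-1],"yaw": 0},{"grip": 0,"dp": [0,0,-1],"yaw": 0},{"grip": 0,"dp": [0,0,-1],"yaw": 0},{"grip": 0,"dp": [0,0,-1],"yaw": 0},{"grip": 0,"dp": [0,0,-1],"yaw": 0},{"grip": 0,"dp": [0,0,-1],"yaw": 0}]}}

```text
t: 37.4
ee_pos: [0.513, 0.2241, 0.1227]
ee_rot: [-2.438, -1.981, -0.0]
wrist_force: [0.4, 0.9, 0.6]
finger_gap: 0.0851
grasp_force: 0.0
```

{"fn": "carry_out", "kwargs": {"rows": [{"grip": 0,"dp": [0,0,-5],"yaw": 0},{"grip": 0,"dp": [0,0,-20],"yaw": 0},{"grip": 0,"dp": [0,0,-45],"yaw": 0},{"grip": 0,"dp": [0,0,-75],"yaw": 0},{"grip": 0,"dp": [0,0,-105],"yaw": 0},{"grip": 0,"dp": [0,0,-125],"yaw": 0},{"grip": 0,"dp": [0,0,-130],"yaw": 0},{"grip": 0,"dp": [0,0,-130],"yaw": 0},{"grip": 0,"dp": [0,0,-130],"yaw": 0}]}}

```text
t: 38.3
ee_pos: [0.5124, 0.2239, 0.2515]
ee_rot: [-2.438, -1.98, 0.003]
wrist_force: [0.1, -0.5, -0.5]
finger_gap: 0.0855
grasp_force: 0.0
```

```bash
python3 - <<'E'
from h import *
w=snap('wrist','w10'); d=snap('side','s10'); o=arm.get_obs(); print(o['t'],o['ee_pos'],o['wrist_force'],o['finger_gap'])
def blob(img,lo,hi,mn):
    h=cv2.cvtColor(img,cv2.COLOR_RGB2HSV); m=cv2.inRange(h,lo,hi); k,l,st,ce=cv2.connectedComponentsWithStats(m)
    return [(st[i].tolist(),ce[i].round(1).tolist()) for i in range(1,k) if st[i][4]>mn]
for n in('w1','w10'): print(n,blob(load(n)['img'][150:300,250:400],(3,150,60),(18,255,255),100))
print('filter s8/s10',blob(load('s8')['img'],(100,120,50),(119,255,255),60),blob(d['img'],(100,120,50),(119,255,255),60))
for n in('side0','s10'): print('orange side',blob(load(n)['img'][160:250,230:300],(3,150,60),(18,255,255),20))
E
```

```text
38.4 [0.51237746 0.22393187 0.2512181 ] [ 0.46741195 -0.11253864  0.93371197] 0.08546443203710906
w1 [([63, 51, 25, 58, 1225], [75.2, 79.7])]
w10 [([63, 50, 24, 58, 1262], [74.4, 79.1])]
filter s8/s10 [([305, 258, 28, 20, 363], [318.3, 268.6])] [([306, 258, 27, 20, 363], [318.6, 268.2])]
orange side [([62, 0, 8, 8, 30], [65.8, 2.8]), ([29, 16, 8, 24, 120], [32.7, 27.0])]
orange side [([62, 0, 7, 8, 25], [65.3, 2.5]), ([29, 16, 8, 23, 110], [32.9, 26.3])]
```

The hook tool is back as it was, and the filter stands still in the bowl. Handing in.

```bash
python3 -c "
from cell import arm
print(arm.hand_in())"
```

```text
the job is handed in; nothing more can be done
None
```

I handed the job in at about 38 s: the filter was drawn out with the hook and stands upright in the purple bowl, free of the hook, and the hook tool hangs in its stand as before. The highest wrist force I read during the draw was about 8 N.

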